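# Take the set bamboo handle from under the guard

## Robot

A 7-joint arm with a two-finger parallel gripper is mounted at the origin on the work surface. World frame = base frame: x ahead of the robot, y to its left, z up, the work surface at z = 0. Lengths are in m, angles in degrees, forces in N, time in s.
With the tool pointing down it reaches from about 0.425 to 0.875 m from the base axis. Payload 4.7 kg.
Tool frame: the origin (TCP) lies where the fingers leave the gripper's body, on its centre line; the fingertips stand 70 mm ahead of it and the grasp point (between the pads) lies 51 mm ahead of it (env.tip_reach is the distance from the TCP to the fingertips, in m); z points along the fingers, x is the direction in which the jaws open and shut, and the axes are right-handed (so a half turn about z gives the same grasp; the last joint's range is limited). The gripper opens to 87 mm and grips with 3 to 60 N. Pads are 19 mm wide; open, the fingers measure 117 mm over their backs; the gripper's body (75 mm by 190 mm) begins 51 mm behind the grasp point.
Start: joints at [-63.363, 18.392, -4.016, 83.108, 1.295, 78.541, -3.26], TCP at [0.283, 0.585, 0.292] pointing down, gripper open.
Joint ranges: [-163.93, 163.93], [-17.29, 119.83], [-79.2, 71.16], [3.27, 140.29], [-89.18, 269.18], [5.43, 117.66], [-154.24, 154.24]. Speed limits (degrees/s): [147.25, 147.25, 180, 180, 180, 180, 180].

## Interface

Orientations are given as [roll, pitch, yaw] about the fixed x, y, z axes, in that order (R = Rz(yaw) Ry(pitch) Rx(roll)).
In Python, from cell import env, optics, order gives the robot as it stands.
- The arm moves only by the shell command python3 -m creep 'ROWS' [FORCE]. ROWS is JSON, a list of rows, each a list of 7 numbers: the shift along the tool's x, y, z in cm, then the turn, a rotation vector about the tool's x, y, z in rad, then the opening, from 0 (shut) to 1 (fully open). A call has 1 to 20 rows; each row shifts and turns the pose as measured when the row begins, along the tool's axes as they then stand; what a row does not reach is not made up. A row lasts 1/10 s, in which the tool goes at most 50 mm and 8.59 degrees, less where a joint would pass 70% of its speed; a pose out of reach is approached as far as the arm can. A call with a gripper value outside its range is refused whole. The fingers move at their own pace and stop on an object; FORCE is the grip in N (left out, the last holds). Time passes only in rows, so rows that do not move let the fingers close. It gives the time, the measured TCP pose, the force and the opening at its end, in the units of the state.
- env.get_obs(): the state, without advancing time (a new reading comes with each control period).
- optics.read_camera(name): name is "side" or "top" or "wrist"; returns a dict with "frame" (480x640x3 uint8, blue, green, red), "z_map" (480x640 float32, m along the optical axis (not along the pixel's ray), 0 where there is no reading), "fx", "fy", "cx", "cy" (pixels), "R" (3x3) and "t" (3): a world point X has camera coordinates R X + t; the wrist camera has in their place "hand_eye" (4x4, takes a point from camera to tool coordinates, whose origin is the TCP and whose axes are the tool frame's). Camera axes: x right, y down, z forward; pixel columns grow to the right and rows downward; lengths in m; the calibration is good to about 2 mm. The wrist camera is an equidistant fisheye: a pixel r from the principal point sees the ray r / f radians off the axis. A picture is of the moment at which its call begins: read the wrist's pose just before it.
- order.sign_off(): hands the job in, once; it reports no verdict.
The state is a dict: "time_s": time; "qpos": joint angles; "joint_velocities": joint speeds; "effort": joint torques, N m; "tool_pos": TCP position; "tool_rot": TCP orientation; "force": force on the tool from outside, world axes, zero at the start; "wrist_torque": the same for the moment, N m; "grip_width": finger opening in m.
Only numpy, scipy, OpenCV 4.12 (cv2) and the standard library are available. Lean on these libraries where they do the work, as an engineer would, in place of code of your own. Each camera call takes 0.05 s, during which the arm holds its last target. There are 200 camera calls.

## Task

Raise the clear hinged guard of the setting bed until it rests leaning back past upright, and swing the prop stay at the bed's right side up until it stands upright, so that the guard cannot fall shut. Then take out the U-shaped bamboo handle that lay beneath the guard and lay it flat in the wooden tray, setting it down rather than dropping it; leave the straight bamboo strip where it lies and leave the guard propped open.

Things in the scene. Friction and masses are not known exactly. Their poses are not given: they have to be found in the camera images.
- rack: Setting bed, bolted down: grey steel block 150 mm deep (x) by 276 wide (y), bed surface 30 mm above the table; along each y side a cheek 8 mm thick, top 70 mm above the table; front and back open. On the bed four wooden ribs along x, 14 mm high, 26 wide, at y = +-23 and +-97 mm. Origin: centre of its underside. Its -x side faces the robot within 12 degrees, +y is its left seen from the robot.
- flap (a joint): The guard: clear sheet with steel edges, 320 mm wide (y), 130 long, 0.35 kg, hinged along y at x = 75, z = 80 mm in the bed's frame (far edge). 0 rad: closed, level, reaching towards the robot. Grows as the near edge rises, to the stop at 1.85, past upright, where it rests by its own weight; left short of upright (1.57) it falls shut.
- flap_grip (a point): Middle of the round grip bar (12 mm thick, 110 mm long along the bed's y) of the steel bow handle on the guard's near edge, in the plane of the sheet, 170 mm from the hinge line, with 35 mm free between bar and sheet edge. Guard closed: at x = -95, y = 0, z = 80 mm of the bed.
- stay (a joint): The prop stay: flat steel bar 125 mm long, 10 mm thick along the bed's x, 14 mm deep, its pivot at x = 10, y = -150, z = 45 mm of the bed, turning about the bed's x. 0 rad: level, pointing to -y (right, away from the bed). Grows as the free end rises and swings inward: upright 1.57, stop 1.70. A stiff pivot (0.07 N m) keeps it where it is left. Standing, it stops the guard from falling shut.
- stay_grip (a point): Point on the stay's centre line 105 mm from its pivot, 20 mm short of its free end: a good place to take it across its 10 mm thickness. It starts 45 to 85 mm above the table.
- bow: The handle to take: round bamboo cane 16 mm thick bent to a U, 90 mm wide (y), 88 long (x), about 60 g, flat on the ribs of the bed's left or right half (underside 44 mm above the table). Origin: underside, middle of its outline. The crown points to its -x, towards the robot within 30 degrees; the crown's middle is at x = -36, z = 8 mm, clear between two ribs. Other such handles lie about the table.
- strip: A straight flat bamboo strip 100 x 18 x 8 mm lying between the ribs on the other half of the bed, to be left there. Origin: centre of its underside.
- tray: Open wooden tray, fixed, outside 200 mm (x) by 150 (y) by 35 high, walls and floor 5 mm thick. Origin: centre of its underside on the table; z up.

How it is judged:
By the outcome, as a careful person would: the job done as asked, in the order asked, and still so for the second after the job is handed in, with the robot touching nothing.
It also fails if it takes over 59 s, if anything falls off the work surface, if the arm or the gripper's body presses on something with over 40 N, if the wrist force passes 120 N, or if a joint passes its speed limit or range.

## Working session

There is one attempt and no reset: what is moved stays moved. The work goes in short steps, Python scripts to look and compute and a shell command to move; the robot and the scene stay as the last step left them, time stands still between calls to the robot, and variables do not carry over. Pictures are saved under pics/ and viewed, on a budget of 10 in all, crops included, one or two more only if the job needs it, and the job is handed in when it is done.

```bash
ls; mkdir -p pics
python3 - <<'E'
from cell import env, optics
import cv2,numpy as np
o=env.get_obs();print({k:np.round(v,3) for k,v in o.items()})
for n in ["side","top"]:
    d=optics.read_camera(n);cv2.imwrite(f"pics/{n}0.png",d["frame"]);np.savez(f"pics/{n}0.npz",**d)
    print(n,d["fx"],d["cx"],d["cy"],d["R"],d["t"])
E
```

```text
pics
{'time_s': np.float64(0.0), 'qpos': array([-63.362,  18.439,  -4.016,  83.175,   1.294,  78.539,  -3.261]), 'joint_velocities': array([-0.058,  0.062,  0.045, -0.068,  0.029, -0.017,  0.084]), 'effort': array([-0.0000e+00, -4.9130e+01, -4.0400e-01, -3.1252e+01, -6.4000e-02,
        4.4000e-02,  0.0000e+00]), 'tool_pos': array([0.283, 0.585, 0.291]), 'tool_rot': array([1.79996e+02, 1.07000e-01, 6.41700e+01]), 'force': array([-0.397,  0.497,  0.908]), 'wrist_torque': array([ 0.064,  0.021, -0.024]), 'grip_width': np.float64(0.087)}
side 524.29964327743 321.86198687627615 230.5247847516349 [[ 0.87896369 -0.4764243  -0.02104082]
 [-0.25142898 -0.42547212 -0.86934282]
 [ 0.40522376  0.76941104 -0.49376143]] [-0.50751465  0.16081056  0.80501531]
top 442.7121703520575 323.1651788783163 239.81311506106317 [[ 0.01385119 -0.99959207 -0.02497661]
 [-0.98604026 -0.00950972 -0.16623531]
 [ 0.16592998  0.0269305  -0.98576975]] [-0.06670338  0.54892035  0.7205367 ]
```

View pics/side0.png

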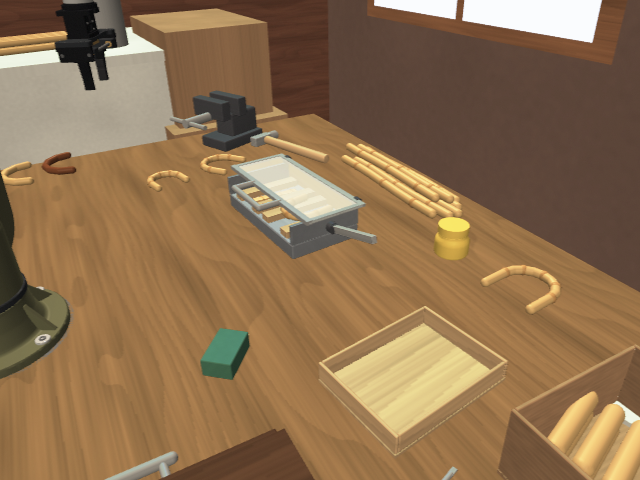

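View pics/top0.png

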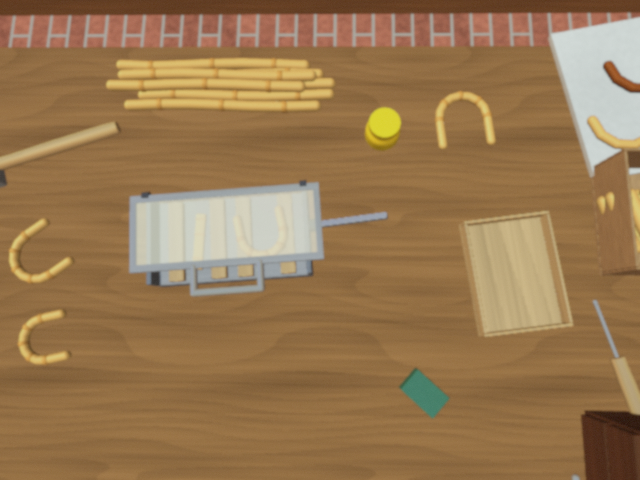

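Top view: guard corners at about (130,196), (318,183), (323,258), (130,272); grip bar from (192,293) to (262,290). The stay runs (322,222)→(385,215). The bow is on the right half with its crown at (262,253), and the strip is on the left half at (199,235). Tray corners are (461,222), (549,212), (572,325), (482,335).

```bash
cat > h.py <<'E'
import numpy as np,cv2
from scipy.spatial.transform import Rotation as Ro
from cell import env,optics
def pix(d,u,v,z):
    "pixel -> world on plane z"
    R,t=d["R"],d["t"]; r=R.T@np.array([(u-d["cx"])/d["fx"],(v-d["cy"])/d["fy"],1]); c=-R.T@t
    return c+r*(z-c[2])/r[2]
def cloud(d):
    v,u=np.mgrid[:480,:640]; z=d["z_map"]
    return (np.stack([(u-d["cx"])/d["fx"]*z,(v-d["cy"])/d["fy"]*z,z],-1)-d["t"])@d["R"]
def proj(d,P):
    c=np.atleast_2d(P)@d["R"].T+d["t"]; return np.c_[c[:,0]/c[:,2]*d["fx"]+d["cx"],c[:,1]/c[:,2]*d["fy"]+d["cy"]]
def pose():
    o=env.get_obs(); return np.array(o["tool_pos"]),Ro.from_euler("xyz",o["tool_rot"],degrees=True)
def rel(p,R,p0=None,R0=None):
    "shift cm / rotvec rad in tool axes from current"
    if p0 is None:p0,R0=pose()
    return np.round(100*R0.inv().apply(p-p0),2),np.round((R0.inv()*R).as_rotvec(),3)
def Rzx(z,x):
    "tool rotation from finger direction z and jaw direction x"
    z=np.array(z,float);z/=np.linalg.norm(z);x=np.array(x,float);x-=z*(x@z);x/=np.linalg.norm(x)
    return Ro.from_matrix(np.c_[x,np.cross(z,x),z])
E
python3 - <<'E'
from h import *
from scipy.optimize import least_squares
d=np.load("pics/top0.npz")
px=np.array([[130,196],[318,183],[323,258],[130,272],[192,293],[262,290]])
B=np.array([[75,160],[75,-160],[-55,-160],[-55,160],[-95,55],[-95,-55]])/1e3
W=np.array([pix(d,*p,.08)[:2] for p in px]);print(W)
def f(q):
    c,s=np.cos(q[2]),np.sin(q[2]);return (B@np.array([[c,s],[-s,c]])+q[:2]-W).ravel()
r=least_squares(f,[.6,.2,0]);print("bed",r.x,np.degrees(r.x[2]),np.round(r.fun.reshape(-1,2)*1e3,1))
T=np.array([pix(d,*p,.035)[:2] for p in [(461,222),(549,212),(572,325),(482,335)]]);print("tray",T,T.mean(0), np.diff(T,axis=0))
for n,u,v,z in [("stay0",322,222,.05),("stay1",385,215,.06),("crown",262,253,.052),("tipL",238,212,.052),("tipR",283,207,.052)]:print(n,pix(d,u,v,z))
C=cloud(d)
for u,v in [(385,216),(375,217),(355,219),(335,221),(226,292),(262,250),(180,196),(516,270)]:print(u,v,C[v,u])
E
```

```text
[[ 0.61600801  0.26766071]
 [ 0.64086994 -0.05113444]
 [ 0.51358096 -0.06134223]
 [ 0.4869523   0.25639263]
 [ 0.45389144  0.15128122]
 [ 0.46018245  0.03702902]]
bed [0.55350097 0.10197809 0.07996266] 4.581522878460124 [[-0.5 -0.2]
 [ 0.2 -0.4]
 [-2.1 -0.6]
 [-1.1  0.7]
 [ 0.5 -2.1]
 [ 3.   2.5]]
tray [[ 0.58531981 -0.30089951]
 [ 0.60449333 -0.45427347]
 [ 0.41074798 -0.47874382]
 [ 0.39211079 -0.32858199]] [ 0.49816797 -0.3906247 ] [[ 0.01917352 -0.15337396]
 [-0.19374535 -0.02447035]
 [-0.01863719  0.15016183]]
stay0 [ 0.58007577 -0.05792521  0.05      ]
stay1 [ 0.59108876 -0.1655368   0.06      ]
crown [0.52461815 0.04394002 0.052     ]
tipL [0.59616796 0.08852974 0.052     ]
tipR [0.60570961 0.01025556 0.052     ]
385 216 [ 0.5842094  -0.16291362  0.0827829 ]
375 217 [ 0.58349669 -0.14688337  0.07777994]
355 219 [ 0.58113448 -0.1139342   0.07171602]
335 221 [ 0.57922605 -0.08039944  0.06321305]
226 292 [0.45605197 0.09482524 0.08344209]
262 250 [0.52568538 0.03933068 0.08072455]
180 196 [0.61633273 0.18171368 0.08103645]
516 270 [ 0.50515451 -0.40326502  0.00552445]
```

```bash
cat >> h.py <<'E'
BED=np.array([.5535,.1020,0]);BY=np.radians(4.58)
Rb=Ro.from_euler("z",BY)
def bed(x,y,z): return BED+Rb.apply(np.array([x,y,z])/1e3)
E
python3 - <<'E'
from h import *
g=bed(-96,0,80);print(g, bed(10,-150,45))
R=Rzx([0,0,-1],Rb.apply([1,0,0]))
print(rel(g+[0,0,.051+.10],R), rel(g+[0,0,.051],R,g+[0,0,.151],R))
E
```

```text
[0.45780655 0.09433431 0.08      ] [ 0.57544571 -0.04672251  0.045     ]
(array([-36.52,  37.09,   6.09]), array([1.00e-03, 2.00e-03, 1.04e+00])) (array([ 0.,  0., 10.]), array([0., 0., 0.]))
```

```bash
python3 -m creep '[[-3,3.1,0.5,0,0,0,0.32],[-3,3.1,0.5,0,0,0,0.32],[-3,3.1,0.5,0,0,0,0.32],[-3,3.1,0.5,0,0,0,0.32],[-3,3.1,0.5,0,0,0,0.32],[-3,3.1,0.5,0,0,0,0.32],[-3,3.1,0.5,0,0,0,0.32],[-3,3.1,0.5,0,0,0,0.32],[-3,3.1,0.5,0,0,0,0.32],[-3,3.1,0.5,0,0,0,0.32],[-3,3.1,0.5,0,0,0,0.32],[-3,3.1,0.5,0,0,0,0.32],[0,0,0,0,0,0.14,0.32],[0,0,0,0,0,0.14,0.32],[0,0,0,0,0,0.14,0.32],[0,0,0,0,0,0.14,0.32],[0,0,0,0,0,0.14,0.32],[0,0,0,0,0,0.14,0.32],[0,0,0,0,0,0.14,0.32],[0,0,0,0,0,0.06,0.32]]' 20
python3 - <<'E'
from h import *
R=Rzx([0,0,-1],Rb.apply([1,0,0]))
print(rel(bed(-96,0,80)+[0,0,.151],R))
E
```

```text
time_s: 2.1
tool_pos: [0.4619, 0.0755, 0.2199]
tool_rot: [179.7, 0.8, 2.1]
force: [0.3, -0.4, 0.4]
grip_width: 0.028
(array([-0.36, -1.9 , -1.12]), array([ 0.005,  0.014, -0.042]))
```

```bash
python3 -m creep '[[-0.4,-1.9,-1,0.005,0.014,-0.042,0.32],[0,0,0,0,0,0,0.32]]'
python3 - <<'E'
from h import *
R=Rzx([0,0,-1],Rb.apply([1,0,0]))
print(rel(bed(-96,0,80)+[0,0,.151],R))
d=optics.read_camera("wrist");cv2.imwrite("pics/w1.png",d["frame"]);np.savez("pics/w1.npz",**d);print(d["fx"],d["cx"],d["cy"],d["hand_eye"])
E
```

```text
time_s: 2.3
tool_pos: [0.4566, 0.0957, 0.2299]
tool_rot: [-180.0, 0.0, 4.8]
force: [-0.4, 0.0, -0.4]
grip_width: 0.0277
(array([ 0.11,  0.15, -0.11]), array([-0.   ,  0.   ,  0.003]))
371.64829954431775 319.60089167092235 234.68108864714154 [[ 9.99999936e-01 -2.35415316e-04 -2.69883206e-04 -6.12482310e-04]
 [ 3.02968306e-04  9.57930103e-01  2.87001438e-01 -7.74108959e-02]
 [ 1.90964714e-04 -2.87001501e-01  9.57930113e-01 -9.14053982e-02]
 [ 0.00000000e+00  0.00000000e+00  0.00000000e+00  1.00000000e+00]]
```

View pics/w1.png

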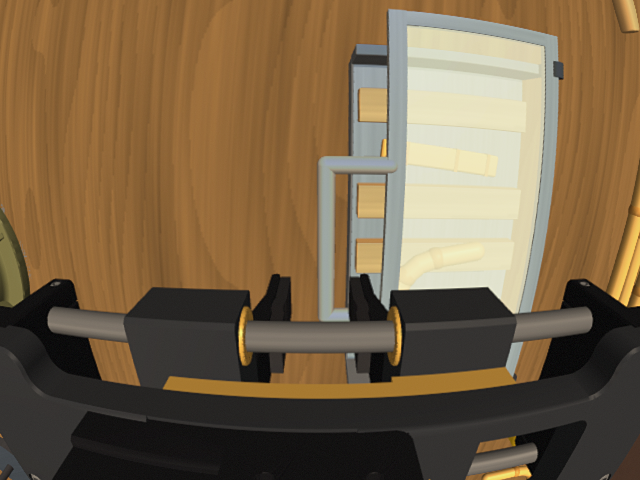

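Wrist view: the grip bar runs (326,165)→(322,315), between the fingers, with the guard edge to its right at about (390,200).

```bash
cat >> h.py <<'E'
def wpix(d,u,v,z,p=None,R=None):
    if p is None:p,R=pose()
    x,y=(u-d["cx"])/d["fx"],(v-d["cy"])/d["fy"];r=np.hypot(x,y)+1e-9
    ray=np.r_[np.sin(r)*x/r,np.sin(r)*y/r,np.cos(r)];H=d["hand_eye"]
    c=p+R.apply(H[:3,3]);ray=R.apply(H[:3,:3]@ray);return c+ray*(z-c[2])/ray[2]
E
python3 - <<'E'
from h import *
d=np.load("pics/w1.npz")
for u,v in [(326,163),(326,200),(324,250),(322,315),(396,160),(384,270)]:
    w=wpix(d,u,v,.08);print(w,Rb.inv().apply(w-BED)*1e3)
E
```

```text
[0.45555922 0.14762725 0.08      ] [-93.98465575  53.30222296  80.        ]
[0.45761309 0.12319971 0.08      ] [-93.88790365  28.78867783  80.        ]
[0.45921239 0.08837625 0.08      ] [-95.07439985  -6.05128635  80.        ]
[0.4620471  0.03771991 0.08      ] [-96.29370556 -56.77222628  80.        ]
[0.50104805 0.15395895 0.08      ] [-48.13548681  55.98137588  80.        ]
[0.50268366 0.07679776 0.08      ] [-52.66650239 -21.06403222  80.        ]
```

```bash
python3 -m creep '[[0.1,0.15,3,0,0,0,0.32],[0,0,3,0,0,0,0.32],[0,0,2,0,0,0,0.32],[0,0,1.5,0,0,0,0.32],[0,0,0,0,0,0,0.32]]'
python3 - <<'E'
from h import *
R=Rzx([0,0,-1],Rb.apply([1,0,0]))
print(rel(bed(-95.5,0,80)+[0,0,.051],R))
E
```

```text
time_s: 2.85
tool_pos: [0.4581, 0.0938, 0.1328]
tool_rot: [180.0, -0.2, 5.2]
force: [-0.3, -0.9, -0.8]
grip_width: 0.0278
(array([ 0.02, -0.05,  0.18]), array([ 0.001, -0.003,  0.01 ]))
```

```bash
python3 -m creep '[[0,0,0.15,0,0,0,0.32],[0,0,0,0,0,0,0],[0,0,0,0,0,0,0],[0,0,0,0,0,0,0],[0,0,0,0,0,0,0]]' 20
python3 - <<'E'
import numpy as np
th=np.arange(0,1.86,.1)
x=75-170*np.cos(th);z=80+170*np.sin(th)
for t,a,b in zip(th[1:],np.diff(x),np.diff(z)):print(round(t,2),round(a/10,2),round(-b/10,2))
E
```

```text
time_s: 3.35
tool_pos: [0.4604, 0.0944, 0.1344]
tool_rot: [-180.0, -0.5, 5.3]
force: [0.2, -0.2, -1.5]
grip_width: 0.0112
0.1 0.08 -1.7
0.2 0.25 -1.68
0.3 0.42 -1.65
0.4 0.58 -1.6
0.5 0.74 -1.53
0.6 0.89 -1.45
0.7 1.03 -1.35
0.8 1.16 -1.24
0.9 1.28 -1.12
1.0 1.38 -0.99
1.1 1.47 -0.85
1.2 1.55 -0.69
1.3 1.61 -0.54
1.4 1.66 -0.37
1.5 1.69 -0.2
1.6 1.7 -0.04
1.7 1.69 0.13
1.8 1.67 0.3
```

```bash
cat >> h.py <<'E'
def arc():
    p,R=pose();g=p+R.apply([0,0,.051]);b=Rb.inv().apply(g-BED)*1e3
    print("bed",b.round(1),"th",np.arctan2(b[2]-80,75-b[0]).round(3),"r",np.hypot(b[2]-80,75-b[0]).round(1),"F",env.get_obs()["force"],"w",env.get_obs()["grip_width"])
E
python3 -c "from h import *;arc()"; python3 -m creep '[[0.1,0,-1.7,0,0,0,0],[0.25,0,-1.7,0,0,0,0],[0.4,0,-1.65,0,0,0,0],[0.6,0,-1.6,0,0,0,0],[0.75,0,-1.5,0,0,0,0]]'; python3 -c "from h import *;arc();print(rel(*pose()[:1],Rzx([0,0,-1],Rb.apply([1,0,0]))))"
```

```text
bed [-92.9  -0.1  83.4] th 0.02 r 168.0 F [ 0.1960672  -0.2434368  -1.52861724] w 0.01123005618019115
time_s: 3.85
tool_pos: [0.481, 0.0961, 0.2173]
tool_rot: [-180.0, -0.6, 5.2]
force: [3.0, 0.4, -4.6]
grip_width: 0.0115
bed [-7.220e+01 -1.000e-01  1.663e+02] th 0.53 r 170.6 F [ 2.9950154   0.37218384 -4.57406261] w 0.011463878564124412
(array([0., 0., 0.]), array([-0.   , -0.011,  0.012]))
```

Tracking the arc well.

```bash
python3 -m creep '[[0.9,0,-1.4,0,0,0,0],[1.05,0,-1.3,0,0,0,0],[1.2,0,-1.2,0,0,0,0],[1.3,0,-1.1,0,0,0,0],[1.4,0,-0.95,0,0,0,0],[1.5,0,-0.8,0,0,0,0]]'; python3 -c "from h import *;arc()"
```

```text
time_s: 4.45
tool_pos: [0.5492, 0.1017, 0.2876]
tool_rot: [-180.0, 0.3, 5.2]
force: [-4.3, -1.2, 2.0]
grip_width: 0.0113
bed [-4.600e+00  1.000e-01  2.366e+02] th 1.101 r 175.7 F [-4.32636605 -1.15789499  1.98299812] w 0.01132496202040206
```

```bash
python3 -m creep '[[1.5,0,-0.4,0,0,0,0],[1.6,0,-0.4,0,0,0,0],[1.6,0,-0.3,0,0,0,0],[1.7,0,-0.1,0,0,0,0],[1.7,0,0,0,0,0,0]]'; python3 -c "from h import *;arc()"
```

```text
time_s: 4.95
tool_pos: [0.6295, 0.1082, 0.3068]
tool_rot: [-179.9, 0.6, 5.2]
force: [-1.3, -1.1, 1.2]
grip_width: 0.0111
bed [ 75.7   0.3 255.8] th 1.575 r 175.8 F [-1.2567718  -1.1133785   1.21600659] w 0.011109909972549074
```

```bash
python3 -m creep '[[1.3,0,0.1,0,0,0,0],[1.2,0,0.2,0,0,0,0],[1.0,0,0.2,0,0,0,0],[0.8,0,0.3,0,0,0,0],[0,0,0,0,0,0,0]]'; python3 -c "from h import *;arc()"
```

```text
time_s: 5.45
tool_pos: [0.6752, 0.112, 0.2995]
tool_rot: [-179.9, 0.6, 5.2]
force: [-0.2, 0.6, -0.2]
grip_width: 0.011
bed [121.6   0.4 248.5] th 1.841 r 174.8 F [-0.18687545  0.62605049 -0.15200774] w 0.010976109137228176
```

```bash
python3 -m creep '[[0,0,0,0,0,0,0.45],[0,0,0,0,0,0,0.45],[0,0,-2.5,0,0,0,0.45],[0,0,-4,0,0,0,0.45],[0,0,-4,0,0,0,0.45],[0,0,0,0,0,0,0.45]]' 20
python3 - <<'E'
from h import *
d=np.load("pics/top0.npz");C=cloud(d)
m=C[205:232,322:392].reshape(-1,3);m=m[(m[:,2]>.045)];b=(Rb.inv().apply(m-BED)*1e3);b=b[b[:,1]<-175]
p=np.polyfit(b[:,1],b[:,2],1);print(len(b),p,"ang",np.degrees(np.arctan(-p[0])),"x",np.median(b[:,0]),b[:,1].min(),"xfit",np.polyfit(b[:,1],b[:,0],1))
for a in (10,13,15,18):
    a=np.radians(a);print(np.degrees(a),45+7/np.cos(a), "pivot top pred; fit at -150:",np.polyval(p,-150))
# check now
d=optics.read_camera("top");cv2.imwrite("pics/top1.png",d["frame"]);np.savez("pics/top1.npz",**d)
E
```

```text
time_s: 6.05
tool_pos: [0.6732, 0.1125, 0.405]
tool_rot: [-179.8, 1.1, 5.3]
force: [0.3, -1.1, 0.6]
grip_width: 0.0385
418 [-0.27080208  9.86090268] ang 15.152399475305987 x 10.436908151668653 -270.97679576769696 xfit [-4.45316682e-03  9.81885982e+00]
10.0 52.10798628320021 pivot top pred; fit at -150: 50.48121397753706
13.0 52.18412875455374 pivot top pred; fit at -150: 50.48121397753706
14.999999999999998 52.246933262870584 pivot top pred; fit at -150: 50.48121397753706
18.0 52.36023556966787 pivot top pred; fit at -150: 50.48121397753706
```

View pics/top1.png

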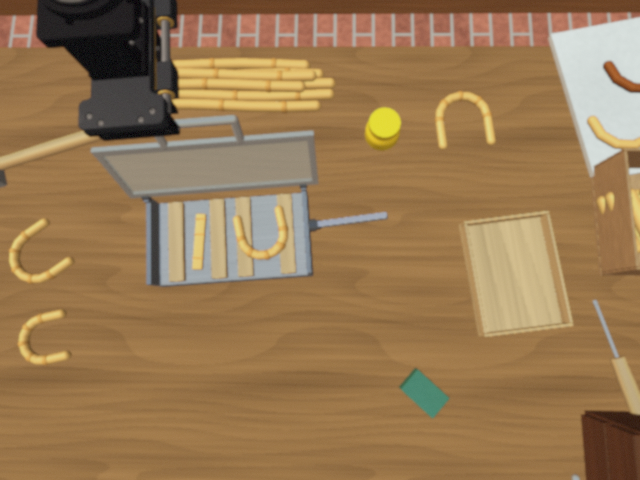

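Guard leans back at rest; stay still near level from (312,225) to (385,215). Bow crown at ≈(264,256), tips (238,220) and (281,212); the strip is in place.

```bash
cat >> h.py <<'E'
def stayT(a,back,phi=50,r=105):
    "TCP pose with grasp on stay at angle a(deg), backed off by mm"
    a,f=np.radians([a,phi]);zb=np.array([0,np.sin(f),-np.cos(f)])
    g=np.array([10.2,-150-r*np.cos(a),45+r*np.sin(a)])
    return bed(*(g-(51+back)*zb)),Rzx(Rb.apply(zb),Rb.apply([1,0,0]))
E
python3 - <<'E'
from h import *
p,R=stayT(15.3,100);print(p)
print(rel(p+[0,0,.15],R))
E
```

```text
[ 0.59296884 -0.26296502  0.1697676 ]
(array([-11.2 ,  36.67,   8.4 ]), array([0.871, 0.027, 0.002]))
```

```bash
python3 -m creep '[[-1.2,4,0.5,0,0,0,0.4],[-1.2,4,0.5,0,0,0,0.4],[-1.2,4,1,0,0,0,0.4],[-1.2,4,1,0,0,0,0.4],[-1.2,4,1,0,0,0,0.4],[-1.2,4,1,0,0,0,0.4],[-1.2,4,1,0,0,0,0.4],[-1.2,4,1,0,0,0,0.4],[-1,4,1,0,0,0,0.4],[0,0,0,0.145,0.01,0,0.4],[0,0,0,0.145,0,0,0.4],[0,0,0,0.145,0,0,0.4],[0,0,0,0.145,0,0,0.4],[0,0,0,0.145,0,0,0.4],[0,0,0,0.145,0,0,0.4],[0,0,0,0,0,0,0.4]]'
python3 - <<'E'
from h import *
p,R=stayT(15.3,100);print(rel(p,R))
print(env.get_obs()["qpos"])
E
```

```text
time_s: 7.7
tool_pos: [0.586, -0.2599, 0.2966]
tool_rot: [-127.3, 2.2, 5.8]
force: [-0.9, -0.9, -1.2]
grip_width: 0.0347
(array([ 1.15, 10.28,  7.36]), array([-0.047,  0.04 , -0.017]))
[ 24.51871133  40.44306583  21.07497481  66.62509407 -47.34646066
 116.88084709  45.24778082]
```

```bash
python3 -m creep '[[0.5,4,2.5,-0.02,0.02,0,0.4],[0.5,4,2.5,-0.02,0.02,0,0.4],[0,2.2,2.3,0,0,0,0.4],[0,0,0,0,0,0,0.4]]'
python3 - <<'E'
from h import *
p,R=stayT(15.3,100);print(rel(p,R))
p,R=stayT(15.3,0);print(rel(p,R))
print(env.get_obs()["qpos"])
d=optics.read_camera("wrist");cv2.imwrite("pics/w2.png",d["frame"])
E
```

```text
time_s: 8.1
tool_pos: [0.5932, -0.2639, 0.1702]
tool_rot: [-130.4, 0.6, 4.0]
force: [-1.5, 0.5, -0.2]
grip_width: 0.0345
(array([-0.02, -0.03,  0.11]), array([ 0.006, -0.   , -0.014]))
(array([-0.02, -0.09, 10.1 ]), array([ 0.006, -0.   , -0.014]))
[ 23.77026422  45.08185271  21.16177799  73.05304457 -46.32767657
 104.97402482  52.86217631]
```

View pics/w2.png

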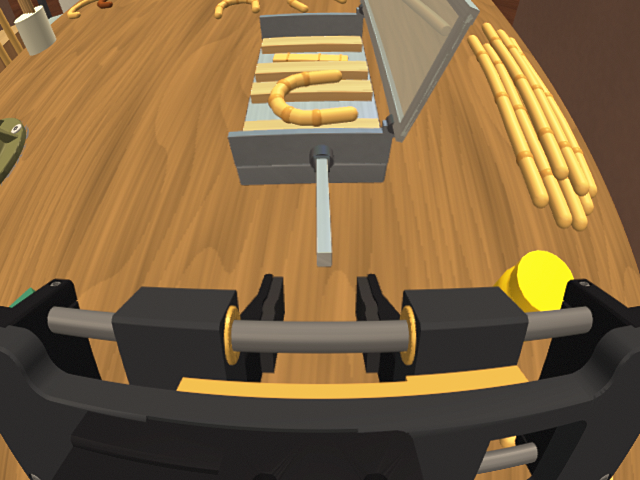

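Stay centred between the open fingers, free end at (323,262). Approach and grip.

```bash
python3 -m creep '[[0,0,3,0,0,0,0.4],[0,0,3,0,0,0,0.4],[0,0,2,0,0,0,0.4],[0,0,1.6,0,0,0,0.4],[0,0,0,0,0,0,0.4]]'
python3 - <<'E'
from h import *
p,R=stayT(15.3,0);print(rel(p,R));print(env.get_obs()["qpos"])
E
```

```text
time_s: 8.65
tool_pos: [0.5932, -0.1898, 0.1221]
tool_rot: [-131.2, -0.5, 4.3]
force: [0.2, -0.1, 0.6]
grip_width: 0.0349
(array([-0.63,  1.  ,  1.37]), array([ 0.021, -0.009,  0.004]))
[ 18.66389061  42.49903751  19.73167141  82.97178891 -47.40025629
  95.67637146  54.7722845 ]
```

```bash
python3 -m creep '[[-0.6,0.9,1.2,0.02,0,0,0.4],[0,0,0,0,0,0,0.4]]'
python3 - <<'E'
from h import *
p,R=stayT(15.3,0);print(rel(p,R))
E
```

```text
time_s: 8.85
tool_pos: [0.5878, -0.1883, 0.1094]
tool_rot: [-130.2, -0.8, 4.4]
force: [-0.2, -0.1, -0.7]
grip_width: 0.0346
(array([-0.09,  0.18,  0.38]), array([ 0.004, -0.011,  0.008]))
```

```bash
python3 -m creep '[[-0.1,0.15,0.35,0,0.01,0,0.4],[0,0,0,0,0,0,0],[0,0,0,0,0,0,0],[0,0,0,0,0,0,0],[0,0,0,0,0,0,0]]' 12
python3 - <<'E'
from h import *
p,R=stayT(15.3,0);print(rel(p,R))
for a in range(15,95,8):
    print(a,rel(*stayT(a+8,0),*stayT(a,0))[0])
E
```

```text
time_s: 9.35
tool_pos: [0.5879, -0.1901, 0.1066]
tool_rot: [-130.3, -1.4, 3.6]
force: [10.3, 1.1, -1.5]
grip_width: 0.0106
(array([-0.09, -0.14,  0.34]), array([ 0.006, -0.029,  0.007]))
15 [ 0.   -1.37 -0.52]
23 [-0.   -1.43 -0.33]
31 [-0.   -1.46 -0.13]
39 [-0.   -1.46  0.08]
47 [ 0.   -1.44  0.28]
55 [-0.   -1.39  0.48]
63 [ 0.   -1.31  0.67]
71 [-0.   -1.2   0.84]
79 [ 0.   -1.07  1.  ]
87 [-0.   -0.92  1.14]
```

```bash
python3 -m creep '[[0.05,-1.4,-0.5,0,0,0,0],[0,-1.4,-0.35,0,0,0,0],[0,-1.45,-0.15,0,0,0,0],[0,-1.45,0.1,0,0,0,0]]'
cat >> h.py <<'E'
def st():
    p,R=pose();g=p+R.apply([0,0,.051]);b=Rb.inv().apply(g-BED)*1e3
    a=np.degrees(np.arctan2(b[2]-45,-150-b[1]));print("grasp bed",b.round(1),"ang",a.round(1),"r",np.hypot(b[2]-45,-150-b[1]).round(1),env.get_obs()["force"].round(1),env.get_obs()["qpos"].round(1))
    for q in (8,16,24,32): print(a+q,rel(*stayT(a+q,0)))
    print(90,rel(*stayT(91,0)))
E
python3 -c "from h import *;st()"
```

```text
time_s: 9.75
tool_pos: [0.5857, -0.1612, 0.1555]
tool_rot: [-130.7, -1.3, 3.4]
force: [1.8, -0.9, -2.6]
grip_width: 0.0102
grasp bed [  12.7 -226.3  122.3] ang 45.4 r 108.6 [ 1.8 -0.9 -2.6] [ 16.9  37.5  19.6  86.9 -48.1  95.1  52.8]
53.3856750476933 (array([-0.1 , -1.36,  0.57]), array([ 0.012, -0.031,  0.004]))
61.3856750476933 (array([-0.11, -2.76,  0.99]), array([ 0.012, -0.031,  0.004]))
69.3856750476933 (array([-0.12, -4.09,  1.61]), array([ 0.012, -0.031,  0.004]))
77.3856750476933 (array([-0.14, -5.32,  2.4 ]), array([ 0.012, -0.031,  0.004]))
90 (array([-0.19, -7.13,  4.11]), array([ 0.012, -0.031,  0.004]))
```

```bash
python3 -m creep '[[0,-1.4,0.3,0,0,0,0],[0,-1.4,0.5,0,0,0,0],[0,-1.3,0.65,0,0,0,0],[0,-1.2,0.8,0,0,0,0]]'; python3 -c "from h import *;st()"
```

```text
time_s: 10.15
tool_pos: [0.581, -0.106, 0.1845]
tool_rot: [-130.9, -1.3, 3.4]
force: [1.3, -0.8, -4.6]
grip_width: 0.0105
grasp bed [  12.4 -171.   151.1] ang 78.8 r 108.2 [ 1.3 -0.8 -4.6] [ 12.9  31.9  18.8  91.5 -48.5  92.9  49.1]
86.79281229492918 (array([-0.1 , -0.82,  1.23]), array([ 0.015, -0.031,  0.004]))
94.79281229492918 (array([-0.13, -1.76,  2.35]), array([ 0.015, -0.031,  0.004]))
102.79281229492918 (array([-0.17, -2.54,  3.59]), array([ 0.015, -0.031,  0.004]))
110.79281229492918 (array([-0.21, -3.14,  4.92]), array([ 0.015, -0.031,  0.004]))
90 (array([-0.11, -1.33,  1.8 ]), array([ 0.015, -0.031,  0.004]))
```

```bash
python3 -m creep '[[0,-0.9,0.9,0,0,0,0],[0,-0.8,0.9,0,0,0,0],[0,0,0,0,0,0,0]]'; python3 -c "from h import *;st()"
```

```text
time_s: 10.45
tool_pos: [0.5787, -0.0761, 0.1858]
tool_rot: [-130.8, -1.3, 3.6]
force: [2.3, -0.9, -3.1]
grip_width: 0.0104
grasp bed [  12.3 -141.   152.5] ang 94.8 r 107.9 [ 2.3 -0.9 -3.1] [ 10.9  30.1  18.1  93.9 -49.   91.   47.9]
102.7828856739357 (array([-0.11, -0.47,  1.41]), array([ 0.014, -0.028,  0.006]))
110.7828856739357 (array([-0.14, -1.07,  2.75]), array([ 0.014, -0.028,  0.006]))
118.7828856739357 (array([-0.18, -1.47,  4.15]), array([ 0.014, -0.028,  0.006]))
126.7828856739357 (array([-0.22, -1.68,  5.6 ]), array([ 0.014, -0.028,  0.006]))
90 (array([-0.06,  0.73, -0.38]), array([ 0.014, -0.028,  0.006]))
```

```bash
python3 -m creep '[[0,0.35,-0.45,0,0,0,0],[0,0,0,0,0,0,0]]'; python3 -c "from h import *;st()"
```

```text
time_s: 10.65
tool_pos: [0.5791, -0.0803, 0.1861]
tool_rot: [-130.6, -1.3, 3.6]
force: [0.8, -0.4, -1.3]
grip_width: 0.0101
grasp bed [  12.4 -145.   152.9] ang 92.6 r 108.0 [ 0.8 -0.4 -1.3] [ 11.3  30.5  18.2  93.5 -49.   91.5  48.1]
100.6483539719977 (array([-0.11, -0.53,  1.4 ]), array([ 0.01 , -0.027,  0.006]))
108.6483539719977 (array([-0.15, -1.17,  2.71]), array([ 0.01 , -0.027,  0.006]))
116.6483539719977 (array([-0.18, -1.62,  4.11]), array([ 0.01 , -0.027,  0.006]))
124.6483539719977 (array([-0.22, -1.87,  5.55]), array([ 0.01 , -0.027,  0.006]))
90 (array([-0.08,  0.48, -0.05]), array([ 0.01 , -0.027,  0.006]))
```

```bash
python3 -m creep '[[0,0,0,0,0,0,0.4],[0,0,0,0,0,0,0.4],[0,0,0,0,0,0,0.4],[0,0,-2,0,0,0,0.4],[0,0,-4,0,0,0,0.4],[0,0,-5,0,0,0,0.4],[0,-2,-4,0,0,0,0.4],[0,-3,-3,0,0,0,0.4],[0,0,0,-0.145,0,0,0.6],[0,0,0,-0.145,0,0,0.6],[0,0,0,-0.145,0,0,0.6],[0,0,0,-0.145,0,0,0.6],[0,0,0,-0.145,0,0,0.6],[0,0,0,-0.13,0,0,0.6],[0,0,0,0,0,0,0.6]]'
python3 - <<'E'
from h import *
for n in ["top","side"]:
    d=optics.read_camera(n);cv2.imwrite(f"pics/{n}2.png",d["frame"]);np.savez(f"pics/{n}2.npz",**d)
a=cv2.imread("pics/top2.png")[120:320,100:420];b=cv2.imread("pics/side2.png")[100:300,180:500]
cv2.imwrite("pics/c2.png",cv2.resize(np.vstack([a,b]),None,fx=1.5,fy=1.5,interpolation=cv2.INTER_CUBIC))
E
```

```text
time_s: 12.15
tool_pos: [0.5807, -0.1946, 0.3501]
tool_rot: [179.4, -1.4, 3.3]
force: [-0.5, 1.5, 0.3]
grip_width: 0.0523
```

View pics/c2.png

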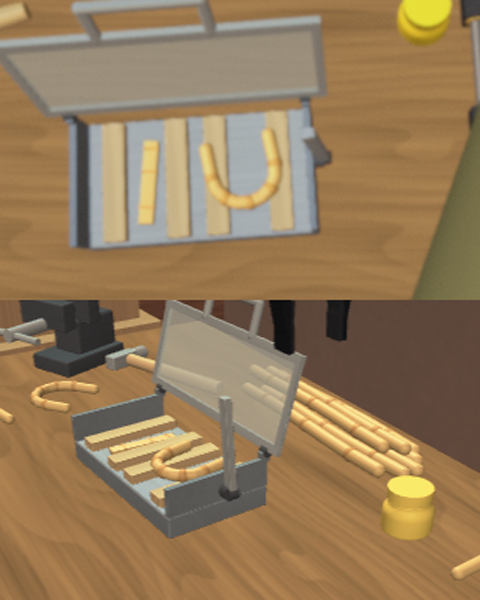

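Stay stands upright beside the bed (crop ≈(228,400)–(228,490) in the side view), guard leaning back. Now the bow's pose from depth.

Run:
```python
from h import *
from scipy.optimize import least_squares
s=np.linspace(-1,1,61)*np.pi/2
arc_=np.c_[1-37*np.cos(s),37*np.sin(s)];L=np.linspace(1,38,20)
M=np.r_[arc_,np.c_[L,37+0*L],np.c_[L,-37+0*L]]/1e3
from scipy.spatial import cKDTree
for n in ["top","side"]:
    d=np.load(f"pics/{n}2.npz");C=cloud(d).reshape(-1,3);b=Rb.inv().apply(C-BED)*1e3
    k=(abs(b[:,0])<65)&(b[:,1]<5)&(b[:,1]>-122)&(b[:,2]>50)&(b[:,2]<66);P=C[k]
    print(n,k.sum(),np.percentile(P[:,2],[5,50,95]))
    def f(q):
        R=Ro.from_euler("z",q[2]).as_matrix()[:2,:2];W=M@R.T+q[:2]
        d1=cKDTree(W).query(P[:,:2])[0];d2=cKDTree(P[:,:2]).query(W)[0];return np.r_[d1/len(P)**.5,d2/len(W)**.5]
    r=min((least_squares(f,[*P[:,:2].mean(0),y],diff_step=1e-3) for y in (-.4,-.1,.2,.5)),key=lambda r:r.cost)
    q=r.x;print(q,np.degrees(q[2]),r.cost**.5*1e3,"crown",q[:2]-.036*np.array([np.cos(q[2]),np.sin(q[2])]))
```

```text
top 1064 [0.05308826 0.05760539 0.06051656]
[0.55726107 0.04368759 0.23968947] 13.733194914856684 3.3273522845112575 crown [0.52229025 0.03514116]
side 528 [0.05111543 0.05737163 0.06077989]
[0.55662336 0.04144283 0.21141201] 12.113015779478895 2.651157176331856 crown [0.52142488 0.03388857]
```

Run:
```python
from h import *
y=np.radians(13);R=Rzx([0,0,-1],[np.cos(y),np.sin(y),0]);print(rel(np.array([.522,.0345,.25]),R))
```

```text
(array([ -4.79, -23.65,   9.62]), array([ 0.011, -0.021, -0.176]))
```

```bash
python3 -m creep '[[-0.8,-3.9,0,0,0,-0.05,0.6],[-0.8,-3.9,0,0,0,-0.05,0.6],[-0.8,-3.9,0,0,0,-0.05,0.6],[-0.8,-3.9,0,0,0,-0.03,0.6],[-0.8,-3.5,2,0,0,0,0.6],[0,-2,3,0,0,0,0.6],[0,0,3,0,0,0,0.6],[0,0,0,0,0,0,0.6]]'
python3 - <<'E'
from h import *
y=np.radians(13);R=Rzx([0,0,-1],[np.cos(y),np.sin(y),0]);print(rel(np.array([.522,.0345,.20]),R))
E
```

```text
time_s: 13.05
tool_pos: [0.5057, -0.0057, 0.2614]
tool_rot: [-179.7, -0.4, 11.6]
force: [0.3, 0.0, -0.2]
grip_width: 0.052
(array([ 2.35, -3.58,  6.17]), array([-0.005, -0.008, -0.025]))
```

```bash
python3 -m creep '[[1.2,-1.8,1.5,0,0,-0.02,0.6],[1.1,-1.7,2.3,0,0,0,0.6],[0,0,2,0,0,0,0.6],[0,0,0,0,0,0,0.6]]'
python3 - <<'E'
from h import *
y=np.radians(13);R=Rzx([0,0,-1],[np.cos(y),np.sin(y),0]);print(rel(np.array([.522,.0345,.20]),R))
p,Rp=pose();d=optics.read_camera("wrist");cv2.imwrite("pics/w3.png",d["frame"]);np.savez("pics/w3.npz",p=p,q=Rp.as_quat(),**d)
E
```

```text
time_s: 13.45
tool_pos: [0.5251, 0.0263, 0.2059]
tool_rot: [-179.4, -0.4, 11.7]
force: [-0.3, -1.0, 0.9]
grip_width: 0.0525
(array([-0.14, -0.86,  0.6 ]), array([-0.01 , -0.008, -0.023]))
```

View pics/w3.png

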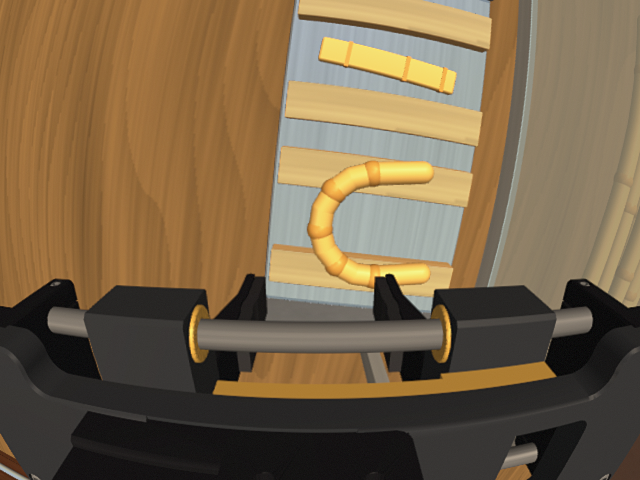

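Wrist view: U-handle with crown centre at ≈(321,224), leg ends (432,172) and (428,273), legs level in the picture, so the tool yaw already matches.

Run:
```python
from h import *
d=np.load("pics/w3.npz");p=d["p"];Rp=Ro.from_quat(d["q"])
W=[wpix(d,u,v,.054,p,Rp) for u,v in [(321,224),(428,172),(424,273)]]
print(np.round(W,4)); t=(W[1]+W[2])/2-W[0];yaw=np.arctan2(t[1],t[0]);print(np.degrees(yaw))
y=np.radians(12);R=Rzx([0,0,-1],[np.cos(y),np.sin(y),0]);print(rel(np.r_[W[0][:2],.116],R))
```

```text
[[0.5235 0.0399 0.054 ]
 [0.5872 0.0903 0.054 ]
 [0.6045 0.0191 0.054 ]]
11.552592436411063
(array([-0.08, -1.28,  9.17]), array([-0.01 , -0.011, -0.006]))
```

```bash
python3 -m creep '[[-0.1,-1.1,2,-0.01,-0.01,0,0.6],[0,0,3,0,0,0,0.6],[0,0,2,0,0,0,0.6],[0,0,1,0,0,0,0.6],[0,0,0,0,0,0,0.6]]'
python3 - <<'E'
from h import *
y=np.radians(12);R=Rzx([0,0,-1],[np.cos(y),np.sin(y),0]);print(rel(np.array([.5232,.0385,.116]),R))
E
```

```text
time_s: 14.0
tool_pos: [0.5275, 0.0356, 0.1302]
tool_rot: [-180.0, -0.5, 11.1]
force: [-0.6, 0.4, 0.0]
grip_width: 0.0522
(array([-0.38, -0.36,  1.42]), array([-0.001, -0.008, -0.015]))
```

```bash
python3 -m creep '[[-0.4,-0.35,0.7,0,-0.01,-0.01,0.6],[0,0,0.5,0,0,0,0.6],[0,0,0,0,0,0,0.6]]'
python3 - <<'E'
from h import *
y=np.radians(12);R=Rzx([0,0,-1],[np.cos(y),np.sin(y),0]);print(rel(np.array([.5232,.0385,.116]),R))
E
```

```text
time_s: 14.3
tool_pos: [0.5241, 0.0387, 0.1197]
tool_rot: [-180.0, -0.1, 11.7]
force: [-0.0, 0.2, -0.0]
grip_width: 0.0522
(array([-0.09,  0.  ,  0.37]), array([-0.001, -0.001, -0.005]))
```

```bash
python3 -m creep '[[-0.1,0,0.4,0,0,0,0.6],[0,0,0,0,0,0,0.6],[0,0,0,0,0,0,0],[0,0,0,0,0,0,0],[0,0,0,0,0,0,0],[0,0,0,0,0,0,0],[0,0,0,0,0,0,0]]' 20; python3 -c "
from h import *
print(pose()[0],env.get_obs()['grip_width'])"
```

```text
time_s: 15.0
tool_pos: [0.5242, 0.0386, 0.1171]
tool_rot: [-179.9, -0.2, 11.7]
force: [-0.6, 0.4, -1.1]
grip_width: 0.02
[0.52417094 0.0386015  0.11713309] 0.020024618841566134
```

```bash
python3 -m creep '[[0,0,0,0,0,0,0],[0,0,-1,0,0,0,0],[0,0,-2,0,0,0,0],[0,0,-3,0,0,0,0],[0,0,-4,0,0,0,0],[0,0,-4,0,0,0,0],[0,0,-4,0,0,0,0],[0,0,-2,0,0,0,0],[0,0,0,0,0,0,0]]'
python3 - <<'E'
from h import *
p,Rp=pose();d=optics.read_camera("wrist");cv2.imwrite("pics/w4.png",d["frame"])
# tray: centre & yaw 8 deg; crown at -36 along bow x
t=np.array([.498,-.3906]);y=np.radians(8);x=np.array([np.cos(y),np.sin(y)])
c=t-.036*x;R=Rzx([0,0,-1],[*x,0]);print(c,rel(np.r_[c,.30],R))
E
```

```text
time_s: 15.9
tool_pos: [0.5216, 0.0376, 0.3276]
tool_rot: [-180.0, -0.1, 11.7]
force: [0.4, -0.6, -1.1]
grip_width: 0.0166
[ 0.46235035 -0.39561023] (array([-14.5 ,  41.23,   2.59]), array([-0.001,  0.   ,  0.064]))
```

View pics/w4.png

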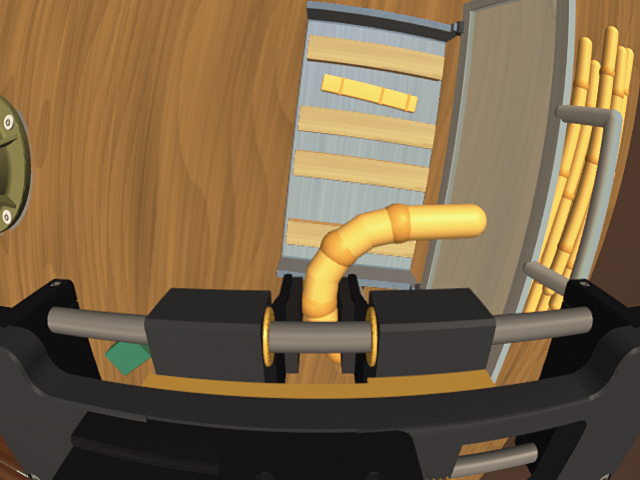

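Bow held at its crown between the fingers (320,300), leg reaching to (485,220); strip left on the bed. Carry over.

```bash
python3 -m creep '[[-1.2,3.4,0,0,0,0.01,0],[-1.2,3.4,0,0,0,0.01,0],[-1.2,3.4,0,0,0,0.01,0],[-1.2,3.4,0,0,0,0.01,0],[-1.2,3.4,0,0,0,0.01,0],[-1.2,3.4,0,0,0,0.01,0],[-1.2,3.4,0,0,0,0,0],[-1.2,3.4,0,0,0,0,0],[-1.2,3.4,0,0,0,0,0],[-1.2,3.4,0.5,0,0,0,0],[-1,3,1,0,0,0,0],[0,0,0,0,0,0,0]]'
python3 - <<'E'
from h import *
t=np.array([.498,-.3906]);y=np.radians(8);x=np.array([np.cos(y),np.sin(y)])
c=t-.036*x;R=Rzx([0,0,-1],[*x,0]);print(rel(np.r_[c,.15],R))
d=optics.read_camera("side");cv2.imwrite("pics/side3.png",d["frame"]);np.savez("pics/side3.npz",**d)
C=cloud(d).reshape(-1,3);p=pose()[0];b=d["frame"].reshape(-1,3).astype(int)
k=(abs(C[:,0]-p[0]-.04)<.08)&(abs(C[:,1]-p[1])<.07)&(C[:,2]<p[2]-.03)&(C[:,2]>p[2]-.13)&(b[:,2]>b[:,0]+60)
P=C[k];X=R.inv().apply(P-p)*1e3
for lo in range(-20,100,15):
    q=X[(X[:,0]>lo)&(X[:,0]<lo+15)]
    if len(q)>5:print(lo,len(q),"depth along tool z min/max",np.percentile(q[:,2],[5,95]),"y",np.percentile(q[:,1],[5,95]))
E
```

```text
time_s: 17.15
tool_pos: [0.4404, -0.358, 0.2871]
tool_rot: [-179.3, 1.9, 8.4]
force: [0.4, 0.3, -0.1]
grip_width: 0.0165
(array([ 2.07,  4.2 , 13.61]), array([-0.011,  0.033,  0.007]))
-20 109 depth along tool z min/max [57.9049186  69.78286166] y [ 8.19211093 21.88336457]
-5 333 depth along tool z min/max [57.41073644 70.77379556] y [ 6.34186223 36.70270825]
10 196 depth along tool z min/max [58.56949684 70.95984236] y [31.13690783 43.72374866]
25 164 depth along tool z min/max [58.60023217 71.3214573 ] y [35.24017449 46.66547404]
40 136 depth along tool z min/max [60.00592332 71.32999895] y [35.28528313 45.37880463]
55 189 depth along tool z min/max [60.60927634 71.80275084] y [-32.8435089   44.61803673]
70 26 depth along tool z min/max [61.72794978 68.86474453] y [-36.02611326  43.86493728]
```

```bash
python3 -m creep '[[1,2,2,-0.005,0.015,0,0],[1,1.8,3,-0.005,0.015,0,0],[0,0,3,0,0,0,0],[0,0,2,0,0,0,0],[0,0,1,0,0,0,0],[0,0,0,0,0,0,0]]'
python3 - <<'E'
from h import *
t=np.array([.498,-.3906]);y=np.radians(8);x=np.array([np.cos(y),np.sin(y)])
c=t-.036*x;R=Rzx([0,0,-1],[*x,0]);print(rel(np.r_[c,.080],R))
E
```

```text
time_s: 17.8
tool_pos: [0.4684, -0.3815, 0.1668]
tool_rot: [-179.2, 0.2, 9.0]
force: [-0.8, 0.5, -0.8]
grip_width: 0.0163
(array([-0.78,  1.41,  8.67]), array([-0.013,  0.004,  0.017]))
```

```bash
python3 -m creep '[[-0.7,0.9,2,-0.01,0,0.01,0],[0,0,2,0,0,0,0],[0,0,1.5,0,0,0,0],[0,0,0.8,0,0,0,0],[0,0,0,0,0,0,0]]'
python3 - <<'E'
from h import *
t=np.array([.498,-.3906]);y=np.radians(8);x=np.array([np.cos(y),np.sin(y)])
c=t-.036*x;R=Rzx([0,0,-1],[*x,0]);print(rel(np.r_[c,.080],R))
E
```

```text
time_s: 18.3
tool_pos: [0.4666, -0.3892, 0.1055]
tool_rot: [-179.9, -0.1, 8.7]
force: [0.0, -1.0, -0.5]
grip_width: 0.0163
(array([-0.53,  0.57,  2.55]), array([-0.001, -0.002,  0.012]))
```

```bash
python3 -m creep '[[-0.2,0.2,1,0,0,0,0],[0,0,0.7,0,0,0,0],[0,0,0.3,0,0,0,0],[0,0,0,0,0,0,0]]'; python3 -m creep '[[0,0,0.2,0,0,0,0],[0,0,0,0,0,0,0]]'
```

```text
time_s: 18.7
tool_pos: [0.4663, -0.3923, 0.0862]
tool_rot: [180.0, -0.3, 8.7]
force: [0.3, -0.6, -0.6]
grip_width: 0.0165
time_s: 18.9
tool_pos: [0.4665, -0.3925, 0.0844]
tool_rot: [179.9, -0.3, 8.7]
force: [-0.4, 0.3, -0.8]
grip_width: 0.0164
```

```bash
python3 -m creep '[[0,0,0.3,0,0,0,0],[0,0,0,0,0,0,0]]'; python3 -m creep '[[0,0,0.2,0,0,0,0],[0,0,0,0,0,0,0]]'
```

```text
time_s: 19.1
tool_pos: [0.4667, -0.3927, 0.0815]
tool_rot: [179.9, -0.3, 8.7]
force: [0.2, 0.1, -1.4]
grip_width: 0.0163
time_s: 19.3
tool_pos: [0.4668, -0.3927, 0.0795]
tool_rot: [179.9, -0.4, 8.7]
force: [0.6, 0.6, -1.1]
grip_width: 0.0164
```

```bash
python3 -m creep '[[0,0,0.15,0,0,0,0],[0,0,0,0,0,0,0]]'; python3 -m creep '[[0,0,0.12,0,0,0,0],[0,0,0,0,0,0,0]]'
```

```text
time_s: 19.5
tool_pos: [0.4671, -0.3929, 0.0782]
tool_rot: [179.9, -0.4, 8.7]
force: [-0.9, -0.9, -0.8]
grip_width: 0.0165
time_s: 19.7
tool_pos: [0.4672, -0.3931, 0.0783]
tool_rot: [179.9, -0.4, 8.7]
force: [0.4, -0.1, -0.7]
grip_width: 0.0164
```

```bash
python3 -m creep '[[0,0,0.15,0,0,0,0],[0,0,0.1,0,0,0,0]]'
```

```text
time_s: 19.9
tool_pos: [0.4674, -0.3934, 0.078]
tool_rot: [179.9, -0.5, 8.7]
force: [-2.9, 2.4, 9.1]
grip_width: 0.0166
```

Contact with the tray floor (9 N). Release gently and retreat.

```bash
python3 -m creep '[[0,0,0,0,0,0,0],[0,0,0,0,0,0,0.45],[0,0,0,0,0,0,0.45],[0,0,0,0,0,0,0.45],[0,0,0,0,0,0,0.45],[0,0,-1,0,0,0,0.45],[0,0,-3,0,0,0,0.45],[0,0,-4,0,0,0,0.45],[0,0,-4,0,0,0,0.45],[0,0,-4,0,0,0,0.45],[0,3.5,-2,0,0,0,0.45],[0,3.5,0,0,0,0,0.45],[0,3.5,0,0,0,0,0.45],[0,3.5,0,0,0,0,0.45],[0,0,0,0,0,0,0.45]]'
python3 - <<'E'
from h import *
for n in ["top","side"]:
    d=optics.read_camera(n);cv2.imwrite(f"pics/{n}4.png",d["frame"])
a=cv2.imread("pics/top4.png");b=cv2.imread("pics/side4.png")
cv2.imwrite("pics/f4.png",cv2.resize(np.vstack([a[100:360,90:600],b[100:470,100:610]]),None,fx=.95,fy=.95))
E
```

```text
time_s: 21.4
tool_pos: [0.4889, -0.5343, 0.272]
tool_rot: [179.7, -0.7, 9.0]
force: [-0.7, -0.7, 0.4]
grip_width: 0.0396
```

View pics/f4.png

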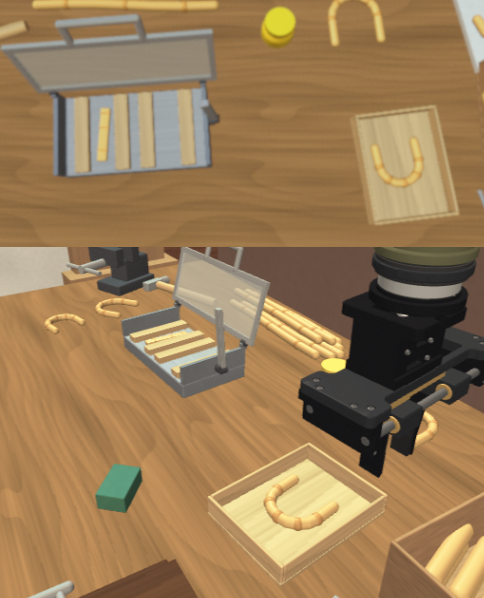

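The bow lies flat in the tray (top view ≈(400,160)). The guard is leaning back, the stay is upright, the strip is in place and the arm is clear.

```bash
python3 -c "
from cell import order
print(order.sign_off())"
```

```text
the job is handed in; nothing more can be done
None
```

The job is done and handed in at about 21.5 s of the 59 s allowed.

- **Guard:** I raised it by its grip bar to about 1.84 rad, and it rests leaning back.
- **Stay:** I swung it up to about 92°, judged from the gripper pose when I let go.
- **Bow:** I took it by the crown, carried it over and lowered it until it touched the tray floor at about 9 N. I then opened the fingers and backed off.

The last top and side pictures show the bow flat inside the tray, the guard open with the stay upright, and the strip still on the bed, with the arm clear of everything.

The readings that disagreed were small:

- The radius from the hinge to the grip bar came out at 175 mm, not the expected 170 mm. I put this down to calibration or the bar slipping slightly in the pads.
- The wrist camera and the depth map placed the bow's crown about 5 mm apart. I gripped between the two and the hold was good.

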